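# Switch the bench air to the yellow outlet

## Task

The compressed air on the valve board is shut off. With a fingertip, push the black selector arm round until it points squarely at the outlet with the yellow collar, and only after that push the spokes of the supply wheel anticlockwise, as seen from above, until the wheel is fully open against its stop. Only push, never pinch the arm or a spoke between the fingers, and leave the loose things on the board and the bench where they are.

Things in the scene. Friction and masses are not known exactly. Their poses are not given: they have to be found in the camera images.
- air_board: (all sizes here in mm) fixed aluminium plate, 260 (its x) x 460 (its y) x 12, lying flat on the bench; origin centre of its underside, z up; its x axis points away from the robot, turned by up to 0.25 rad. It carries the selector valve (on its right, -y), the supply valve (on its left, +y) and three outlets
- selector (a joint): angle of the black selector arm about its upright axis, rad: 0 when it lies along the board's +x axis, growing anticlockwise seen from above; stops at -1.5 and 1.5. It stays where it is left; about 0.22 N m of friction (3 to 4 N at 65 mm from the axis). The outlets stand at -1.05, 0 and 1.05 round it, but which colour is where changes; it starts between two of them
- selector_axis (a point): on the selector's axis at mid-height of its arm (68 above the bench). The arm is a horizontal bar from this axis out to 88, 16 wide and 18 high (59 to 77 above the bench); round hub of radius 19 at the axis, top at 79. Under the arm, outside the 50 x 50 valve body, the space down to the plate (12 above the bench) is free
- selector_tip (a point): middle of the arm's free end, 88 from the axis (a white dot marks the top of this end)
- selector_aim (a point): point in the air on the arm's line, 115 from its axis, which is the outlets' distance: it meets an outlet's port point in plan when the arm points exactly at that outlet
- yellow_port (a point): middle of the upright outlet with the yellow collar, 56 above the plate (top at 72 above the bench); brass foot 32 wide, coloured collar 34 wide, small coloured stub on top; fixed, 115 from the selector's axis
- blue_port (a point): the same on the outlet with the blue collar (not the one wanted)
- red_port (a point): the same on the outlet with the red collar (not the one wanted)
- supply (a joint): angle of the four-spoke supply wheel about its upright axis, rad: 0 fully shut, growing as it opens anticlockwise seen from above; 2.2 fully open against its stop. Starts at 0 to 0.2, stays where it is left; about 0.25 N m of friction (4 N at 62 mm from the axis)
- supply_axis (a point): on the supply wheel's axis at mid-height of its spokes (68 above the bench). Four bare horizontal spokes at 90 degrees, no rim, each from the axis out to 78, 16 wide, 18 high (59 to 77 above the bench); hub radius 19, top at 81; one spoke is red on top, the others green. Under the spokes, outside the 46 x 46 valve body, the space down to the plate is free
- supply_red (a point): middle of the red spoke's end, 78 from the axis. A red dot on the plate lies under the red spoke when fully shut, a green dot when fully open
- blue_tape: loose roll of blue tape lying flat on the valve board between the two valves, outer diameter 84, height 22; origin centre of its underside
- brass_plug: loose brass plug, diameter 22, height 28, standing on the board; origin centre of its underside
- screwdriver: loose screwdriver lying on the bench left of the board
- spray_can: loose spray can, diameter 54, height 150 (the tallest loose thing), standing right of the board
- screw_jar: loose jar, diameter 60, height 70, standing right of the board
- cream_tape: loose roll of cream tape lying flat on the bench left of the board, diameter 100, height 25

How it is judged:
By the outcome, as a careful person would: the job done as asked, in the order asked, and still so for the second after the job is handed in, with the robot touching nothing.
It also fails if it takes over 72 s, if anything falls off the work surface, if the arm or the gripper's body presses on something with over 40 N, if the wrist force passes 120 N, or if a joint passes its speed limit or range.

## Robot

A 7-joint arm with a two-finger parallel gripper is mounted at the origin on the work surface. World frame = base frame: x ahead of the robot, y to its left, z up, the work surface at z = 0. Lengths are in m, angles in rad, forces in N, time in s.
With the tool pointing down it reaches from about 0.4 to 0.85 m from the base axis. Payload 4.5 kg.
Tool frame: the origin (TCP) lies between the finger pads; the fingertips stand 11 mm ahead of it and the grasp point (between the pads) lies 8 mm behind it (robot.tcp_to_tips is the distance from the TCP to the fingertips, in m); z points along the fingers, y is the line along which they close (so a half turn about z gives the same grasp; the last joint's range is limited). The gripper opens to 88 mm and grips with 3 to 60 N. Pads are 18 mm wide; open, the fingers measure 123 mm over their backs; the gripper's body (75 mm by 187 mm) begins 45 mm behind the grasp point.
Start: joints at [1.255, 0.689, -0.195, 1.565, 0.157, 0.902, -0.215], TCP at [0.214, -0.587, 0.25] pointing down, gripper open.
Joint ranges: [-3.01, 3.01], [-0.46, 2.08], [-1.47, 1.51], [0.13, 2.56], [-1, 4.14], [0.04, 2.09], [-2.66, 2.66]. Speed limits (rad/s): [2.57, 2.57, 3.14, 3.14, 3.14, 3.14, 3.14].

## Interface

Orientations are given as [roll, pitch, yaw] about the fixed x, y, z axes, in that order (R = Rz(yaw) Ry(pitch) Rx(roll)).
In Python, from cell import robot, read_camera, camera_info gives the robot as it stands.
- The arm moves only by the tool apply_moves, never from a script. Its argument "commands" is a list of rows, each an object of numbers: "hand": the closure, from 0 (fully open) to 1 (shut); "tx", "ty", "tz": the shift along the world's x, y, z in cm; "rx", "ry", "rz": the turn, a rotation vector about the world's x, y, z in rad. In form: [{"hand": .., "tx": .., "ty": .., "tz": .., "rx": .., "ry": .., "rz": ..}, ...]. A call has 1 to 5 rows; each row shifts and turns the commanded pose from where the row before left it; what a row does not reach is not made up. A row lasts 1/10 s, in which the tool goes at most 50 mm and 8.59 degrees, less where a joint would pass 70% of its speed; a pose out of reach is approached as far as the arm can. A call with a gripper value outside its range is refused whole. The fingers move at their own pace and stop on an object; "newtons" is the grip in N (left out, the last holds). Time passes only in rows, so rows that do not move let the fingers close. It gives the time, the measured TCP pose, the force, the opening and the grip force at its end, in the units of the state.
- robot.state(): the state, without advancing time (a new reading comes with each control period).
- read_camera(name): name is "scene" or "side" or "wrist"; returns (picture, depth): 420x560x3 uint8, blue, green, red; 420x560 float32, m along the optical axis (not along the pixel's ray), 0 where there is no reading.
- camera_info(name): a dict with "vertical_fov" (degrees; the focal length in pixels is half the picture's height over the tangent of half this angle, whatever the lens; pixels are square), "cx", "cy" (the principal point, pixels), "dist" ([k1, k2, p1, p2, k3] as OpenCV has them; the pictures are not rectified), "extrinsics" (4x4, takes a point from camera to world coordinates). Camera axes: x right, y down, z forward; pixel columns grow to the right and rows downward; lengths in m; the calibration is good to about 2 mm. A picture is of the moment at which its call begins: read the wrist's pose just before it. camera_info takes no time and is no camera call; for the wrist camera it gives the pose at the moment of the call.
- robot.close_job(): hands the job in; it is judged then, once.
The state is a dict: "clock": time; "q": joint angles; "dq": joint speeds; "joint_torque": joint torques, N m; "ee_pos": TCP position; "orientation": TCP orientation; "force": force on the tool from outside, world axes, zero at the start; "ft_torque": the same for the moment, N m; "width": finger opening in m; "grasp_force": force on a finger pad.
Only numpy, scipy, OpenCV 4.12 (cv2) and the standard library are available. Lean on these libraries where they do the work, as an engineer would, in place of code of your own. Each camera call takes 0.05 s, during which the arm holds its last target. There are 200 camera calls.

## Working session

There is one attempt and no reset: what is moved stays moved. The work goes in short steps, Python scripts to look and compute and a tool call to move; the robot and the scene stay as the last step left them, time stands still between calls to the robot, and variables do not carry over. Pictures are saved under pics/ and viewed, at most 10 in all, crops included, and the job is handed in when it is done.

Besides the shell and the picture viewer there is one more tool, called after "Emit:" by a JSON object that holds its "op" and its "data", one argument or row to a line. apply_moves: Moves the arm, as the interface text tells. Its arguments: {"type":"object","properties":{"commands":{"type":"array","items":{"type":"object","properties":{"hand":{"type":"number"},"tx":{"type":"number"},"ty":{"type":"number"},"tz":{"type":"number"},"rx":{"type":"number"},"ry":{"type":"number"},"rz":{"type":"number"}}}},"newtons":{"type":"number"}},"required":["commands"]}

```bash
mkdir -p pics; ls
cat > h.py <<'E'
import numpy as np, cv2
from cell import robot, read_camera, camera_info
def K(ci,shape=(420,560)):
    f=shape[0]/2/np.tan(np.radians(ci["vertical_fov"])/2)
    return np.array([[f,0,ci["cx"]],[0,f,ci["cy"]],[0,0,1]])
def onplane(ci,uv,z):
    n=cv2.undistortPoints(np.float64(uv).reshape(-1,1,2),K(ci),np.array(ci["dist"],float)).reshape(-1,2)
    T=np.array(ci["extrinsics"]); d=np.c_[n,np.ones(len(n))]@T[:3,:3].T; o=T[:3,3]
    return o+d*((z-o[2])/d[:,2])[:,None]
E
python3 - <<'E'
from h import *
for n in ("scene","side"):
    p,d=read_camera(n); cv2.imwrite(f"pics/{n}0.png",p); np.savez(f"{n}0.npz",p=p,d=d)
    ci=camera_info(n); print(n,np.round(ci["extrinsics"],3).tolist(),ci["vertical_fov"],ci["dist"])
s=robot.state();print(s["clock"],s["ee_pos"],s["orientation"])
E
```

```text
pics
scene [[-0.865, 0.332, -0.377, 1.068], [0.502, 0.573, -0.647, 0.865], [0.001, -0.749, -0.662, 0.99], [0.0, 0.0, 0.0, 1.0]] 42.1179842183895 [-0.19857047  0.          0.          0.          0.        ]
side [[-0.838, -0.389, 0.382, -0.132], [-0.545, 0.575, -0.61, 1.017], [0.017, -0.72, -0.694, 1.261], [0.0, 0.0, 0.0, 1.0]] 42.46283458333772 [-0.06062635  0.          0.          0.          0.        ]
0.1 [ 0.21398414 -0.58666564  0.24900266] [-3.13998902e+00  1.22318841e-04  3.49933815e-01]
```

View pics/scene0.png

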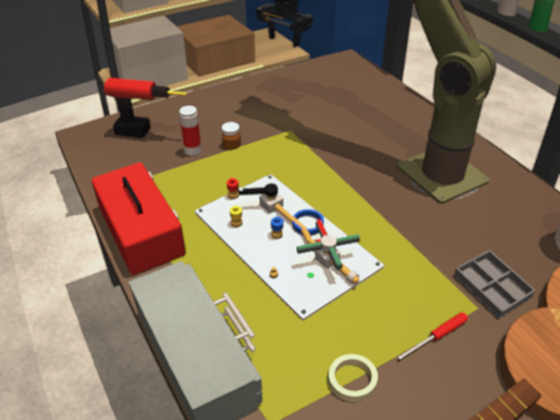

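View pics/side0.png

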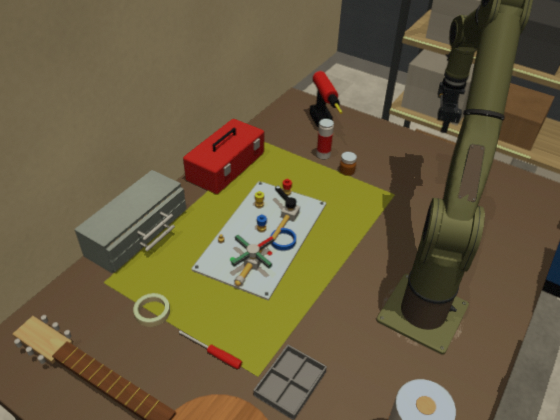

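The scene shows the board with corners at about (200,210), (270,178), (380,265) and (303,312). The selector hub is at (270,190) with its arm towards (243,191), between red (233,187) and yellow (236,215). The wheel is at (328,245), with its red spoke towards (320,228) and the green dot at (310,275).

Run:
```python
from h import *
def blobs(ci,p,d,name,m,z,roi):
    x0,y0,x1,y1=roi; mm=np.zeros_like(m); mm[y0:y1,x0:x1]=m[y0:y1,x0:x1]
    n,l,st,c=cv2.connectedComponentsWithStats(mm.astype(np.uint8))
    for i in np.argsort(-st[1:,4])[:3]+1:
        if st[i,4]>5: print(name,st[i,4],np.round(c[i]),np.round(onplane(ci,c[i],z)[0],4))
for n,roi in (("scene",(185,165,395,320)),("side",(190,175,330,295))):
    D=np.load(f"{n}0.npz"); p,d=D["p"],D["d"]; ci=camera_info(n); h=cv2.cvtColor(p,cv2.COLOR_BGR2HSV)
    H,S,V=h[...,0],h[...,1].astype(int),h[...,2].astype(int); print(n)
    blobs(ci,p,d,"yellow",(H>22)&(H<34)&(S>150)&(V>120),.065,roi)
    blobs(ci,p,d,"red",((H<6)|(H>174))&(S>150)&(V>80),.065,roi)
    blobs(ci,p,d,"blue",(H>100)&(H<125)&(S>150),.065,roi)
    blobs(ci,p,d,"green",(H>35)&(H<90)&(S>80),.077,roi)
    blobs(ci,p,d,"black",(V<45),.078,roi)
    x0,y0,x1,y1=roi
    cv2.imwrite(f"pics/{n}c.png",cv2.resize(p[y0:y1,x0:x1],None,fx=3.7,fy=3.7,interpolation=cv2.INTER_CUBIC))
ci=camera_info("scene")
print(np.round(onplane(ci,[(200,210),(270,178),(380,265),(303,312)],.012),3))
```

```text
scene
yellow 14742 [288. 242.] [0.5829 0.0689 0.065 ]
yellow 76 [236. 211.] [ 0.6424 -0.096   0.065 ]
yellow 61 [222. 306.] [0.8075 0.1666 0.065 ]
red 100 [232. 185.] [ 0.6024 -0.1951  0.065 ]
red 61 [321. 227.] [0.4866 0.0646 0.065 ]
blue 122 [309. 213.] [0.4859 0.0076 0.065 ]
blue 115 [277. 223.] [ 0.5744 -0.0017  0.065 ]
blue 35 [313. 231.] [0.5101 0.0667 0.065 ]
green 82 [335. 257.] [0.5212 0.1769 0.077 ]
green 65 [349. 237.] [0.4554 0.1397 0.077 ]
green 64 [309. 245.] [0.5526 0.1145 0.077 ]
black 206 [263. 190.] [ 0.5505 -0.1182  0.078 ]
side
yellow 7058 [264. 235.] [0.5172 0.0486 0.065 ]
yellow 44 [259. 195.] [ 0.6359 -0.0973  0.065 ]
yellow 16 [246. 269.] [0.4844 0.193  0.065 ]
red 420 [211. 181.] [ 0.8124 -0.0622  0.065 ]
red 61 [287. 184.] [ 0.5893 -0.1976  0.065 ]
red 43 [265. 242.] [0.4996 0.0702 0.065 ]
blue 151 [285. 241.] [0.4504 0.0319 0.065 ]
blue 71 [261. 220.] [ 0.5619 -0.0025  0.065 ]
green 64 [238. 258.] [0.5232 0.1787 0.077 ]
green 50 [263. 258.] [0.4594 0.1391 0.077 ]
green 34 [241. 240.] [0.5556 0.1141 0.077 ]
black 139 [287. 199.] [ 0.5399 -0.1186  0.078 ]
black 6 [244. 258.] [0.5046 0.17   0.078 ]
[[ 0.701 -0.202  0.012]
 [ 0.467 -0.228  0.012]
 [ 0.403  0.206  0.012]
 [ 0.642  0.233  0.012]]
```

View pics/scenec.png

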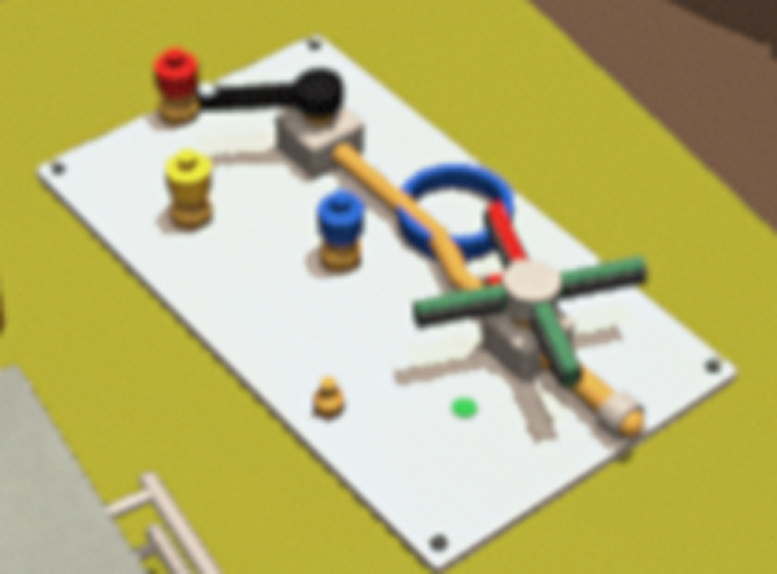

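The crop shows the selector hub at (320,92) with its white dot at (207,90). The hub of the wheel is at (532,282), and its spoke ends are at (497,210), (640,268), (570,375) and (415,312). The blue tape lies between the valves and the plug is at (328,398). Yellow is the middle outlet, so the arm has to be pushed anticlockwise.

Run:
```python
from h import *
ci=camera_info("scene")
c=lambda *a:np.array(a)/3.7+np.array([185,165])
print("screws",np.round(onplane(ci,[c(314,44),c(58,168),c(712,366),c(438,543)],.012),4))
print("hub,dot",np.round(onplane(ci,[c(320,88),c(207,90)],.078),4))
print("wheelhub",np.round(onplane(ci,[c(532,279)],.081),4))
print("spoke ends",np.round(onplane(ci,[c(497,208),c(641,262),c(572,370),c(415,305)],.077),4))
print("green dot, reddot",np.round(onplane(ci,[c(463,407)],.012),4))
D=np.load("scene0.npz");d=D["d"];T=np.array(ci["extrinsics"]);k=K(ci)
for a in [(380,180),(420,215),(450,260),(600,400),(345,155)]:
    u,v=np.round(c(*a)).astype(int);z=d[v,u]
    n=cv2.undistortPoints(np.float64([[[u,v]]]),k,np.array(ci["dist"],float)).ravel()
    print("pipe",(T@np.r_[n*z,z,1])[:3].round(3))
```

```text
screws [[ 0.4651 -0.2332  0.012 ]
 [ 0.6999 -0.1992  0.012 ]
 [ 0.4059  0.2002  0.012 ]
 [ 0.6405  0.2329  0.012 ]]
hub,dot [[ 0.527  -0.1125  0.078 ]
 [ 0.5979 -0.1511  0.078 ]]
wheelhub [[0.5062 0.1273 0.081 ]]
spoke ends [[0.4863 0.0561 0.077 ]
 [0.4334 0.1469 0.077 ]
 [0.5269 0.2028 0.077 ]
 [0.5812 0.1061 0.077 ]]
green dot, reddot [[0.568  0.1469 0.012 ]]
pipe [ 0.517 -0.044  0.037]
pipe [ 0.507 -0.004  0.032]
pipe [0.514 0.046 0.035]
pipe [0.502 0.203 0.035]
pipe [ 0.525 -0.081  0.037]
```

Emit:
{"op": "apply_moves", "data": {
  "commands": [
    {"hand":1,"tx":2.9,"ty":3.47,"rz":-0.071},
    {"hand":1,"tx":2.9,"ty":3.47,"rz":-0.071},
    {"hand":1,"tx":2.9,"ty":3.47,"rz":-0.071},
    {"hand":1,"tx":2.9,"ty":3.47,"rz":-0.071},
    {"hand":1,"tx":2.9,"ty":3.47,"rz":-0.071}
  ],
  "newtons": 10
}}

```text
schema error: expected keys hand, tx, ty, tz, rx, ry, rz
```

Emit:
{"op": "apply_moves", "data": {
  "commands": [
    {"hand":1,"tx":2.9,"ty":3.47,"rz":-0.071},
    {"hand":1,"tx":2.9,"ty":3.47,"rz":-0.071},
    {"hand":1,"tx":2.9,"ty":3.47,"rz":-0.071},
    {"hand":1,"tx":2.9,"ty":3.47,"rz":-0.071},
    {"hand":1,"tx":2.9,"ty":3.47,"rz":-0.071}
  ]
}}

```text
schema error: expected keys hand, tx, ty, tz, rx, ry, rz
```

Emit:
{"op": "apply_moves", "data": {
  "commands": [
    {"hand":1,"tx":2.9,"ty":3.47,"rz":-0.071},
    {"hand":1,"tx":2.9,"ty":3.47,"rz":-0.071},
    {"hand":1},
    {"hand":1}
  ]
}}

```text
schema error: expected keys hand, tx, ty, tz, rx, ry, rz
```

Run:
```python
from h import *
s=robot.state();print(s["clock"],s["ee_pos"],s["orientation"],s["width"],s["force"])
ci=camera_info("wrist");p,d=read_camera("wrist");cv2.imwrite("pics/w1.png",p);np.savez("w1.npz",p=p,d=d,**{k:np.array(v) for k,v in ci.items()})
```

```text
0.1 [ 0.21398414 -0.58666564  0.24900266] [-3.13998902e+00  1.22318841e-04  3.49933815e-01] 0.08825517418175928 [-0.21807236 -0.24571787 -0.30543496]
```

View pics/w1.png

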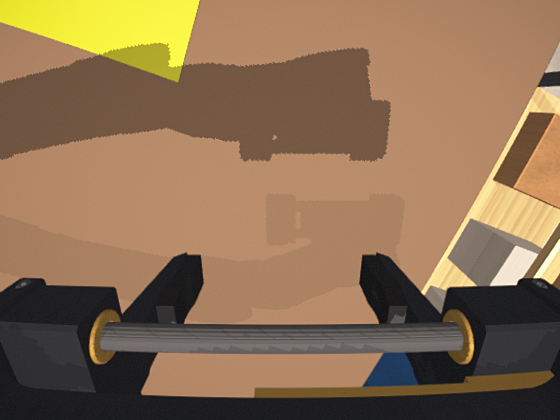

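The moves were refused because every row needs all the keys. The wrist picture shows the open fingers at (185,270) and (375,270) over the bare bench.

Emit:
{"op": "apply_moves", "data": {
  "commands": [
    {"hand":1,"tx":2.9,"ty":3.47,"tz":0,"rx":0,"ry":0,"rz":-0.071},
    {"hand":1,"tx":2.9,"ty":3.47,"tz":0,"rx":0,"ry":0,"rz":-0.071},
    {"hand":1,"tx":2.9,"ty":3.47,"tz":0,"rx":0,"ry":0,"rz":-0.071},
    {"hand":1,"tx":2.9,"ty":3.47,"tz":0,"rx":0,"ry":0,"rz":-0.071},
    {"hand":1,"tx":2.9,"ty":3.47,"tz":0,"rx":0,"ry":0,"rz":-0.071}
  ],
  "newtons": 10
}}

```text
clock: 0.65
ee_pos: [0.36, -0.4121, 0.2496]
orientation: [-3.141, 0.0, -0.008]
force: [0.6, 0.2, -0.0]
width: 0.05
grasp_force: 0.0
```

Emit:
{"op": "apply_moves", "data": {
  "commands": [
    {"hand":1,"tx":2.9,"ty":3.47,"tz":0,"rx":0,"ry":0,"rz":-0.071},
    {"hand":1,"tx":2.9,"ty":3.47,"tz":0,"rx":0,"ry":0,"rz":-0.071},
    {"hand":1,"tx":2.9,"ty":3.47,"tz":0,"rx":0,"ry":0,"rz":-0.071},
    {"hand":1,"tx":2.9,"ty":3.47,"tz":0,"rx":0,"ry":0,"rz":-0.071},
    {"hand":1,"tx":2.9,"ty":3.47,"tz":0,"rx":0,"ry":0,"rz":-0.071}
  ]
}}

```text
clock: 1.15
ee_pos: [0.5051, -0.2384, 0.2496]
orientation: [3.142, 0.0, -0.363]
force: [-0.1, -0.1, 0.2]
width: 0.0105
grasp_force: 0.0
```

Emit:
{"op": "apply_moves", "data": {
  "commands": [
    {"hand":1,"tx":2.9,"ty":3.47,"tz":0,"rx":0,"ry":0,"rz":-0.071},
    {"hand":1,"tx":2.9,"ty":3.47,"tz":0,"rx":0,"ry":0,"rz":-0.071},
    {"hand":1,"tx":0,"ty":0,"tz":0,"rx":0,"ry":0,"rz":0},
    {"hand":1,"tx":0,"ty":0,"tz":0,"rx":0,"ry":0,"rz":0}
  ]
}}

```text
clock: 1.55
ee_pos: [0.5626, -0.1693, 0.2493]
orientation: [3.141, 0.001, -0.499]
force: [-0.4, -0.5, 0.0]
width: 0.0005
grasp_force: 0.0
```

Run:
```python
from h import *
s=robot.state();print(s["clock"],s["ee_pos"],s["orientation"],s["width"],s["force"])
ci=camera_info("wrist");p,d=read_camera("wrist");cv2.imwrite("pics/w2.png",p);np.savez("w2.npz",p=p,d=d,**{k:np.array(v) for k,v in ci.items()})
```

```text
1.55 [ 0.56257765 -0.16931539  0.2492623 ] [ 3.14128906e+00  7.95816768e-04 -4.98519464e-01] 0.0005050847091374482 [-0.41604628 -0.48682885  0.00146018]
```

View pics/w2.png

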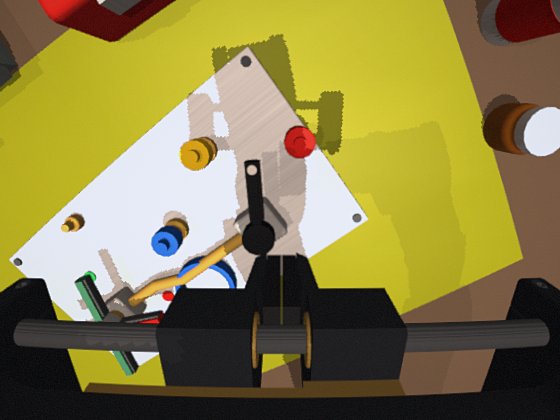

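The wrist picture shows the hub at (258,238), the white dot at (252,170), the red stub at (302,140), yellow at (201,152) and blue at (164,240). The closed fingertips are at (281,258).

Run:
```python
from h import *
D=np.load("w2.npz");ci={k:D[k] for k in("vertical_fov","cx","cy","dist","extrinsics")};ci["vertical_fov"]=float(ci["vertical_fov"])
A=onplane(ci,[(258,238),(252,170)],.078);print(A.round(4))
P=onplane(ci,[(302,141),(200,152),(164,241)],.072);print(P.round(4))
f=lambda v:np.arctan2(v[1],v[0])
print("arm",f(A[1]-A[0]),"ports",[(round(f(p-A[0]),3),round(np.linalg.norm((p-A[0])[:2]),3)) for p in P], "chord",f(P[2]-P[0])-np.pi/2)
print(onplane(ci,[(246,61),(357,218),(17,262)],.012).round(4))
```

```text
[[ 0.5278 -0.1214  0.078 ]
 [ 0.5973 -0.1543  0.078 ]]
[[ 0.5981 -0.2133  0.072 ]
 [ 0.639  -0.1153  0.072 ]
 [ 0.574  -0.022   0.072 ]]
arm -0.4421372592579976 ports [(np.float64(-0.918), np.float64(0.116)), (np.float64(0.055), np.float64(0.111)), (np.float64(1.135), np.float64(0.11))] chord 0.12521011309043173
[[ 0.7012 -0.1996  0.012 ]
 [ 0.4665 -0.2323  0.012 ]
 [ 0.6404  0.2353  0.012 ]]
```

```bash
cat >> h.py <<'E'
def p3(ci,d,u,v,r=1):
    w=d[int(v)-r:int(v)+r+1,int(u)-r:int(u)+r+1]; z=np.median(w[w>0])
    n=cv2.undistortPoints(np.float64([[[u,v]]]),K(ci),np.array(ci["dist"],float)).ravel()
    return (np.array(ci["extrinsics"])@np.r_[n*z,z,1])[:3].round(4)
E
python3 - <<'E'
from h import *
D=np.load("w2.npz");ci={k:D[k] for k in("vertical_fov","cx","cy","dist","extrinsics")};ci["vertical_fov"]=float(ci["vertical_fov"])
print(np.round(ci["extrinsics"],3).tolist(), ci["dist"])
for q in [(258,238),(252,172),(302,141),(200,152),(164,241),(246,61),(300,80)]: print("w",q,p3(ci,D["d"],*q))
S=np.load("scene0.npz");cs=camera_info("scene")
for q in [(271.5,189),(241,189.3),(232,185),(232.5,181),(236,211),(236,207),(277,223),(328.8,240.5)]: print("s",q,p3(cs,S["d"],*q))
E
```

```text
[[-0.478, -0.831, -0.286, 0.637], [-0.879, 0.452, 0.156, -0.21], [-0.0, 0.325, -0.946, 0.384], [0.0, 0.0, 0.0, 1.0]] [-0.0635949  0.         0.         0.         0.       ]
w (258, 238) [ 0.528  -0.1215  0.0784]
w (252, 172) [ 0.5955 -0.1532  0.0777]
w (302, 141) [ 0.5982 -0.2133  0.0723]
w (200, 152) [ 0.639  -0.1122  0.0619]
w (164, 241) [ 0.5729 -0.0187  0.0665]
w (246, 61) [ 0.7008 -0.1996  0.0144]
w (300, 80) [ 0.6541 -0.245   0.0012]
s (271.5, 189) [ 0.5292 -0.1085  0.0809]
s (241, 189.3) [ 0.5972 -0.1524  0.0769]
s (232, 185) [ 0.6021 -0.1981  0.0616]
s (232.5, 181) [ 0.5979 -0.2025  0.0708]
s (236, 211) [ 0.6416 -0.0947  0.0641]
s (236, 207) [ 0.6392 -0.0985  0.0738]
s (277, 223) [ 0.5722 -0.0046  0.0623]
s (328.8, 240.5) [0.506  0.1271 0.0804]
```

Emit:
{"op": "apply_moves", "data": {
  "commands": [
    {"hand":1,"tx":-0.4,"ty":-0.7,"tz":-4,"rx":0,"ry":0,"rz":0},
    {"hand":1,"tx":0,"ty":0,"tz":-4.5,"rx":0,"ry":0,"rz":0},
    {"hand":1,"tx":0,"ty":0,"tz":-4.5,"rx":0,"ry":0,"rz":0},
    {"hand":1,"tx":0,"ty":0,"tz":-2,"rx":0,"ry":0,"rz":0},
    {"hand":1,"tx":0,"ty":0,"tz":-2.8,"rx":0,"ry":0,"rz":0}
  ]
}}

```text
clock: 2.1
ee_pos: [0.5569, -0.1804, 0.0709]
orientation: [3.14, -0.0, -0.506]
force: [1.2, -1.0, 0.6]
width: 0.0004
grasp_force: 0.0
```

Run:
```python
from h import *
s=robot.state();print(s["clock"],s["ee_pos"],s["orientation"],s["force"])
ci=camera_info("wrist");p,d=read_camera("wrist");cv2.imwrite("pics/w3.png",p);np.savez("w3.npz",p=p,d=d,**{k:np.array(v) for k,v in ci.items()})
```

```text
2.1 [ 0.55693899 -0.18041174  0.07092815] [ 3.14013541e+00 -1.07329039e-04 -5.05578256e-01] [ 1.15238084 -1.04839573  0.55990441]
```

View pics/w3.png

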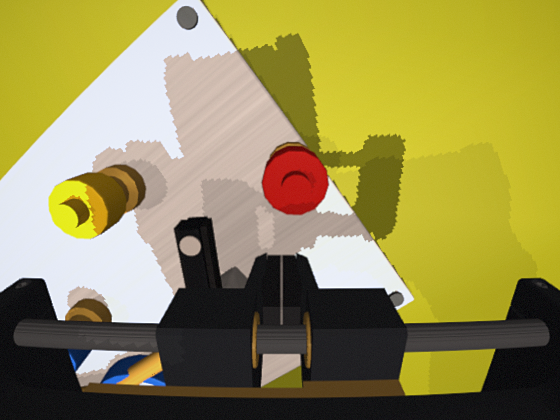

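The fingertip (282,260) stands in the free gap right of the arm. The arm's dot is at (190,245), the red stub at (296,181) and the yellow stub at (72,210).

Run:
```python
from h import *
D=np.load("w3.npz");ci={k:D[k] for k in("vertical_fov","cx","cy","dist","extrinsics")};ci["vertical_fov"]=float(ci["vertical_fov"])
for n,q,z in [("dot",(190,245),.077),("red",(296,181),.072),("yel",(72,211),.072),("armL",(176,224),.077),("armR",(209,220),.077),("armR2",(217,287),.077)]: print(n,onplane(ci,[q],z).round(4),p3(ci,D["d"],*q))
```

```text
dot [[ 0.5979 -0.1539  0.077 ]] [ 0.598  -0.1542  0.0777]
red [[ 0.5997 -0.2123  0.072 ]] [ 0.5997 -0.2123  0.0718]
yel [[ 0.6397 -0.11    0.072 ]] [ 0.6398 -0.1097  0.0716]
armL [[ 0.6099 -0.1543  0.077 ]] [ 0.6086 -0.1501  0.0691]
armR [[ 0.6041 -0.1689  0.077 ]] [ 0.6016 -0.1639  0.0648]
armR2 [[ 0.5721 -0.1525  0.077 ]] [ 0.5699 -0.1499  0.0722]
```

Emit:
{"op": "apply_moves", "data": {
  "commands": [
    {"hand":1,"tx":1.1,"ty":0.6,"tz":0,"rx":0,"ry":0,"rz":0.04},
    {"hand":1,"tx":0.74,"ty":0.74,"tz":0,"rx":0,"ry":0,"rz":0.14},
    {"hand":1,"tx":0.57,"ty":0.79,"tz":0,"rx":0,"ry":0,"rz":0.14},
    {"hand":1,"tx":0.45,"ty":0.87,"tz":0,"rx":0,"ry":0,"rz":0.14},
    {"hand":1,"tx":0,"ty":0,"tz":0,"rx":0,"ry":0,"rz":0.04}
  ]
}}

```text
clock: 2.65
ee_pos: [0.589, -0.1485, 0.0737]
orientation: [3.14, -0.004, 0.001]
force: [0.2, -1.1, 1.4]
width: 0.0006
grasp_force: 0.4
```

Run:
```python
from h import *
s=robot.state();print(s["clock"],s["ee_pos"],s["orientation"],s["force"])
ci=camera_info("wrist");p,d=read_camera("wrist");cv2.imwrite("pics/w4.png",p);np.savez("w4.npz",p=p,d=d,**{k:np.array(v) for k,v in ci.items()})
```

```text
2.65 [ 0.58896015 -0.14845111  0.07370973] [ 3.13999335e+00 -4.23955308e-03  1.47458965e-03] [ 0.18349122 -1.13445949  1.37064128]
```

View pics/w4.png

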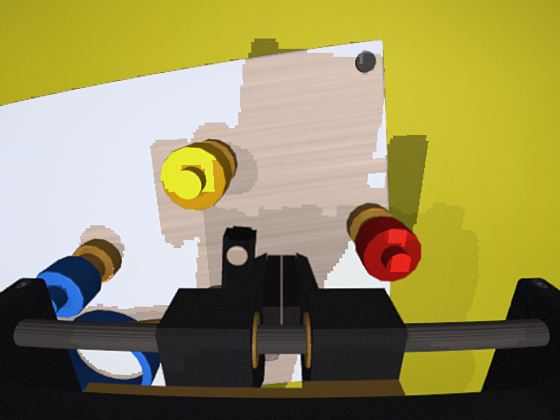

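The arm's dot is now at (237,256), with the fingertip against its right side at (270,270). The yellow stub is at (190,183) and the red one at (402,259).

Run:
```python
from h import *
D=np.load("w4.npz");ci={k:D[k] for k in("vertical_fov","cx","cy","dist","extrinsics")};ci["vertical_fov"]=float(ci["vertical_fov"])
q={}
for n,p,z in [("dot",(237,256),.077),("L",(224,236),.077),("R",(255,236),.077),("R2",(256,272),.077),("L2",(225,280),.077),("yel",(190,183),.072),("red",(401,260),.072),("screw",(366,61),.012)]:
    q[n]=onplane(ci,[p],z)[0]; print(n,q[n].round(4))
f=lambda v:np.arctan2(v[1],v[0])
print(f(q["R"]-q["R2"]),f(q["L"]-q["L2"]), f(q["yel"]-q["red"])+.525-np.pi/2)
for A in [(.527,-.121,0),(.527,-.117,0)]: print(f(q["dot"]-A),f(q["yel"]-A))
```

```text
dot [ 0.6045 -0.127   0.077 ]
L [ 0.6152 -0.1213  0.077 ]
R [ 0.6153 -0.1361  0.077 ]
R2 [ 0.5956 -0.1361  0.077 ]
L2 [ 0.5909 -0.1202  0.077 ]
yel [ 0.6401 -0.1057  0.072 ]
red [ 0.5995 -0.2108  0.072 ]
screw [ 0.7017 -0.1999  0.012 ]
-0.0019716794107800316 -0.041899521844142966 0.15625512926457263
-0.07729971764559032 0.1341264123089685
-0.12833341101911247 0.09923423992037332
```

Emit:
{"op": "apply_moves", "data": {
  "commands": [
    {"hand":1,"tx":0.1,"ty":0.5,"tz":0,"rx":0,"ry":0,"rz":0.08},
    {"hand":1,"tx":0,"ty":0.5,"tz":0,"rx":0,"ry":0,"rz":0.06},
    {"hand":1,"tx":0,"ty":0,"tz":0,"rx":0,"ry":0,"rz":0}
  ]
}}

```text
clock: 3.0
ee_pos: [0.5898, -0.139, 0.0733]
orientation: [3.139, -0.004, 0.136]
force: [1.9, -2.0, 1.1]
width: 0.0007
grasp_force: 1.2
```

```bash
cat > arm.py <<'E'
from h import *
import sys
# arm top: dark, depth ~ z in .07-.08 ; fit the bar outside the hub and fingers
s=robot.state();print(s["clock"],s["ee_pos"],s["orientation"],s["force"])
ci=camera_info("wrist");p,d=read_camera("wrist");cv2.imwrite(sys.argv[1],p)
h=cv2.cvtColor(p,cv2.COLOR_BGR2HSV);H,S,V=[h[...,i].astype(int) for i in range(3)]
v,u=np.mgrid[0:420,0:560]
n=cv2.undistortPoints(np.float64(np.stack([u,v],-1)).reshape(-1,1,2),K(ci),np.array(ci["dist"],float)).reshape(420,560,2)
T=np.array(ci["extrinsics"]);P=np.dstack([n*d[...,None],d])@T[:3,:3].T+T[:3,3]
A=np.array([.527,-.121]);r=np.hypot(P[...,0]-A[0],P[...,1]-A[1])
for nm,m in {"arm":(V<70)&(abs(P[...,2]-.077)<.002)&(r<.092)&(d>0),"dot":(S<70)&(V>110)&(abs(P[...,2]-.078)<.003)&(r<.092)&(r>.06),
  "yel":(H>22)&(H<34)&(S>150)&(P[...,2]>.06)&(P[...,2]<.08)&(np.hypot(P[...,0]-.64,P[...,1]+.108)<.03),
  "red":((H<6)|(H>174))&(S>150)&(P[...,2]>.06)&(P[...,2]<.08)&(np.hypot(P[...,0]-.60,P[...,1]+.208)<.03),
  "blue":(H>100)&(H<125)&(S>120)&(P[...,2]>.06)&(P[...,2]<.08)&(np.hypot(P[...,0]-.573,P[...,1]+.015)<.03)}.items():
    q=P[m]
    if len(q)<10: print(nm,len(q)); continue
    c=q.mean(0); k=q[q[:,2]>q[:,2].max()-.004]
    print(nm,len(q),c.round(4),"top",k.mean(0).round(4))
    (cx,cy),rr=cv2.minEnclosingCircle(np.float32(q[:,:2])); print("   circ",round(cx,4),round(cy,4),round(rr,4))
    if nm=="arm":
        vx,vy,_,_=cv2.fitLine(np.float32(q[:,:2]),cv2.DIST_L2,0,.01,.01).ravel(); print("   dir",np.arctan(vy/vx),cv2.minAreaRect(np.float32(q[:,:2]*1000)))
E
python3 arm.py pics/w5.png
```

```text
3.0 [ 0.58977942 -0.13899642  0.07333204] [ 3.13935561 -0.00440524  0.1356575 ] [ 1.91434362 -2.03365112  1.08732754]
arm 1051 [ 0.5939 -0.122   0.0768] top [ 0.5939 -0.122   0.0768]
   circ 0.5668 -0.1222 0.0485
   dir 0.23852265 ((568.4148559570312, -122.75186920166016), (45.497901916503906, 89.08386993408203), 79.70567321777344)
dot 320 [ 0.6054 -0.1157  0.0776] top [ 0.6054 -0.1157  0.0776]
   circ 0.6041 -0.1314 0.0209
yel 1436 [ 0.6431 -0.0973  0.0637] top [ 0.6395 -0.1003  0.0718]
   circ 0.642 -0.0998 0.0159
red 2248 [ 0.5989 -0.2078  0.0642] top [ 0.597  -0.2099  0.0714]
   circ 0.597 -0.2102 0.0172
blue 2073 [ 0.5716 -0.0164  0.064 ] top [ 0.5699 -0.0151  0.0714]
   circ 0.5688 -0.0141 0.017
```

View pics/w5.png

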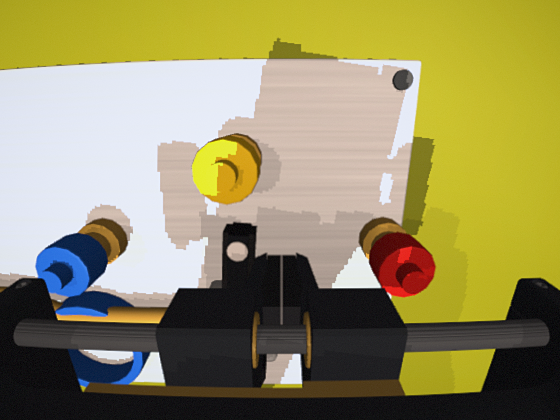

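The picture shows the arm's dot at (237,252), with the bar nearly parallel to the fingers. The yellow collar is at (226,171).

Run:
```python
from h import *
ci=camera_info("wrist");f=lambda v:np.arctan2(v[1],v[0])
a=onplane(ci,[(237,252),(224,226),(256,225),(222,285),(257,285)],.077);print(a.round(4))
A=np.array([.5265,-.1203,0])
print("dot",f(a[0]-A),"tip",f((a[1]+a[2])/2-A),"edges",f(a[1]-a[3]),f(a[2]-a[4]))
```

```text
[[ 0.6043 -0.1156  0.077 ]
 [ 0.6171 -0.1083  0.077 ]
 [ 0.6196 -0.1232  0.077 ]
 [ 0.5847 -0.1095  0.077 ]
 [ 0.5871 -0.1272  0.077 ]]
dot 0.06088426051260326 tip 0.04945852419241091 edges 0.03871598929420766 0.12195688561937656
```

Emit:
{"op": "apply_moves", "data": {
  "commands": [
    {"hand":1,"tx":0,"ty":0.25,"tz":0,"rx":0,"ry":0,"rz":0},
    {"hand":1,"tx":0,"ty":0.25,"tz":0,"rx":0,"ry":0,"rz":0},
    {"hand":1,"tx":0,"ty":0,"tz":0,"rx":0,"ry":0,"rz":0}
  ]
}}

```text
clock: 3.35
ee_pos: [0.5883, -0.1329, 0.0722]
orientation: [3.141, -0.001, 0.137]
force: [3.1, -3.3, 2.1]
width: 0.0005
grasp_force: 1.9
```

Emit:
{"op": "apply_moves", "data": {
  "commands": [
    {"hand":1,"tx":0,"ty":-1,"tz":0,"rx":0,"ry":0,"rz":0},
    {"hand":1,"tx":-1,"ty":-1,"tz":4.5,"rx":0,"ry":0,"rz":0},
    {"hand":1,"tx":-2,"ty":1,"tz":4,"rx":0,"ry":0,"rz":0},
    {"hand":1,"tx":-2,"ty":1,"tz":3,"rx":0,"ry":0,"rz":0},
    {"hand":1,"tx":-2,"ty":1,"tz":0,"rx":0,"ry":0,"rz":0}
  ]
}}

```text
clock: 3.85
ee_pos: [0.5179, -0.1224, 0.1896]
orientation: [3.141, -0.004, 0.138]
force: [-0.3, -0.2, -0.4]
width: 0.0006
grasp_force: 0.0
```

Emit:
{"op": "apply_moves", "data": {
  "commands": [
    {"hand":1,"tx":-2,"ty":1,"tz":0,"rx":0,"ry":0,"rz":0},
    {"hand":1,"tx":0,"ty":0,"tz":0,"rx":0,"ry":0,"rz":0},
    {"hand":1,"tx":0,"ty":0,"tz":0,"rx":0,"ry":0,"rz":0}
  ]
}}

```text
clock: 4.15
ee_pos: [0.4972, -0.1125, 0.1864]
orientation: [-3.141, 0.002, 0.138]
force: [0.2, -0.3, 1.0]
width: 0.0007
grasp_force: 0.0
```

```bash
python3 arm.py pics/w6.png
```

```text
4.15 [ 0.49721976 -0.1124805   0.1864295 ] [-3.14071065e+00  1.58887616e-03  1.38307445e-01] [ 0.163533   -0.33013238  0.99794016]
arm 1903 [ 0.551  -0.1159  0.0775] top [ 0.551  -0.1159  0.0775]
   circ 0.5601 -0.1134 0.0526
   dir 0.1493029 ((560.2777709960938, -115.09318542480469), (104.2566146850586, 35.72780990600586), 7.815431118011475)
dot 156 [ 0.6048 -0.1074  0.0777] top [ 0.6048 -0.1074  0.0777]
   circ 0.6049 -0.1074 0.0053
yel 1136 [ 0.6415 -0.1038  0.0647] top [ 0.6394 -0.1035  0.0718]
   circ 0.6393 -0.1038 0.0165
red 1189 [ 0.5963 -0.2083  0.064 ] top [ 0.5965 -0.2101  0.0718]
   circ 0.5962 -0.2095 0.0166
blue 1242 [ 0.5691 -0.0147  0.0639] top [ 0.5687 -0.0135  0.0717]
   circ 0.5685 -0.0136 0.0168
```

View pics/w6.png

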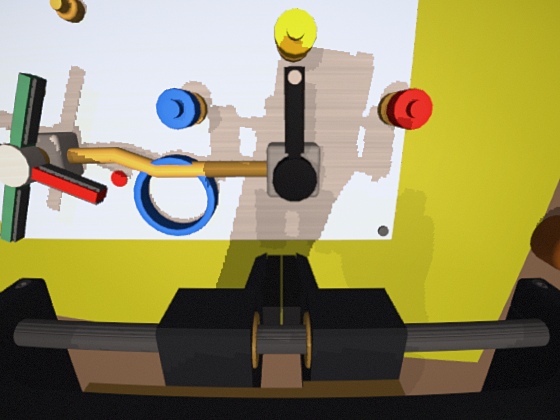

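The picture shows the arm in line with the yellow outlet: hub (294,179), dot (294,76), yellow collar (296,35). Measured from the axis, the arm is about 0.01 rad off the outlet, which is square enough. Next is the supply wheel.

Emit:
{"op": "apply_moves", "data": {
  "commands": [
    {"hand":1,"tx":-0.4,"ty":4.6,"tz":0,"rx":0,"ry":0,"rz":0},
    {"hand":1,"tx":-0.4,"ty":4.6,"tz":0,"rx":0,"ry":0,"rz":0},
    {"hand":1,"tx":-0.4,"ty":4.6,"tz":0,"rx":0,"ry":0,"rz":0},
    {"hand":1,"tx":-0.4,"ty":4.6,"tz":0,"rx":0,"ry":0,"rz":0},
    {"hand":1,"tx":-0.4,"ty":4.6,"tz":0,"rx":0,"ry":0,"rz":0}
  ]
}}

```text
clock: 4.7
ee_pos: [0.4785, 0.119, 0.1863]
orientation: [-3.142, -0.0, 0.137]
force: [0.7, 0.1, -0.1]
width: 0.0008
grasp_force: 0.0
```

Emit:
{"op": "apply_moves", "data": {
  "commands": [
    {"hand":1,"tx":0,"ty":0,"tz":0,"rx":0,"ry":0,"rz":0},
    {"hand":1,"tx":0,"ty":0,"tz":0,"rx":0,"ry":0,"rz":0}
  ]
}}

```text
clock: 4.9
ee_pos: [0.4783, 0.1186, 0.1863]
orientation: [-3.141, 0.0, 0.141]
force: [0.8, -0.9, 0.5]
width: 0.0003
grasp_force: 0.0
```

```bash
cat > wheel.py <<'E'
from h import *
import sys
s=robot.state();print(s["clock"],s["ee_pos"],s["orientation"],np.round(s["q"],2),s["force"])
ci=camera_info("wrist");p,d=read_camera("wrist");cv2.imwrite(sys.argv[1],p)
h=cv2.cvtColor(p,cv2.COLOR_BGR2HSV);H,S,V=[h[...,i].astype(int) for i in range(3)]
v,u=np.mgrid[0:420,0:560]
n=cv2.undistortPoints(np.float64(np.stack([u,v],-1)).reshape(-1,1,2),K(ci),np.array(ci["dist"],float)).reshape(420,560,2)
T=np.array(ci["extrinsics"]);P=np.dstack([n*d[...,None],d])@T[:3,:3].T+T[:3,3]
near=(np.hypot(P[...,0]-.506,P[...,1]-.122)<.11)&(d>0); top=near&(abs(P[...,2]-.077)<.002)
red=((H<8)|(H>172))&(S>120); grn=(H>35)&(H<90)&(S>60)
hub=near&(S<60)&(P[...,2]>.0795)&(P[...,2]<.084)
(cx,cy),r=cv2.minEnclosingCircle(np.float32(P[hub][:,:2])); A=np.array([cx,cy]);print("hub",A.round(4),r)
for nm,m in {"red":red&top,"green":grn&top,"reddot":red&near&(P[...,2]<.017),"greendot":grn&near&(P[...,2]<.017)}.items():
    k,l,st,c=cv2.connectedComponentsWithStats(m.astype(np.uint8))
    for i in range(1,k):
        if st[i,4]>25:
            q=P[l==i][:,:2]; g=q.mean(0)
            print(nm,st[i,4],g.round(4),"ang",np.arctan2(*(g-A)[::-1]).round(3),"rmax",np.hypot(*(q-A).T).max().round(4))
E
python3 wheel.py pics/w7.png
```

```text
4.9 [0.47831475 0.11862131 0.18629387] [-3.14142349e+00  1.47688384e-04  1.40859056e-01] [-0.32  0.62 -0.02  2.03  0.02  0.49 -1.79] [ 0.77002512 -0.94627281  0.51754111]
hub [0.5065 0.1247] 0.018820982426404953
red 778 [0.4941 0.079 ] ang -1.835 rmax 0.0774
green 958 [0.554  0.1125] ang -0.252 rmax 0.0776
green 907 [0.5189 0.1719] ang 1.313 rmax 0.0777
green 679 [0.4602 0.137 ] ang 2.882 rmax 0.0784
reddot 89 [0.492  0.0609] ang -1.794 rmax 0.0738
greendot 279 [0.5688 0.1469] ang 0.342 rmax 0.0751
```

View pics/w7.png

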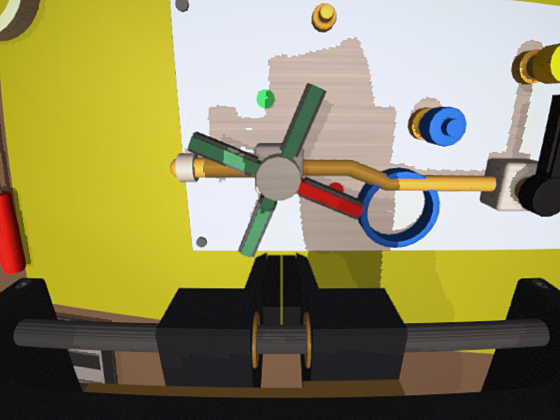

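The picture shows the wheel hub at (280,177), the red spoke pointing to (362,210) with the red dot just beside it at (337,188), and the green dot at (265,98). About 2.17 rad remain, and I'll push the red spoke from its clockwise side.

Emit:
{"op": "apply_moves", "data": {
  "commands": [
    {"hand":1,"tx":-0.4,"ty":-1.0,"tz":0,"rx":0,"ry":0,"rz":-0.145},
    {"hand":1,"tx":-0.4,"ty":-1.0,"tz":0,"rx":0,"ry":0,"rz":-0.145},
    {"hand":1,"tx":-0.4,"ty":-1.0,"tz":0,"rx":0,"ry":0,"rz":-0.145},
    {"hand":1,"tx":-0.6,"ty":-1.2,"tz":0,"rx":0,"ry":0,"rz":-0.145},
    {"hand":1,"tx":0,"ty":0,"tz":0,"rx":0,"ry":0,"rz":-0.145}
  ]
}}

```text
clock: 5.45
ee_pos: [0.4593, 0.0709, 0.1867]
orientation: [3.139, -0.0, -0.6]
force: [1.1, 0.1, 0.2]
width: 0.0003
grasp_force: 0.0
```

Emit:
{"op": "apply_moves", "data": {
  "commands": [
    {"hand":1,"tx":0,"ty":0,"tz":0,"rx":0,"ry":0,"rz":-0.145},
    {"hand":1,"tx":0,"ty":0,"tz":0,"rx":0,"ry":0,"rz":-0.145},
    {"hand":1,"tx":0,"ty":0,"tz":0,"rx":0,"ry":0,"rz":-0.145},
    {"hand":1,"tx":0,"ty":0,"tz":0,"rx":0,"ry":0,"rz":-0.145},
    {"hand":1,"tx":0,"ty":0,"tz":0,"rx":0,"ry":0,"rz":-0.145}
  ]
}}

```text
clock: 5.95
ee_pos: [0.4604, 0.0729, 0.1868]
orientation: [3.142, -0.001, -1.322]
force: [-0.1, -0.6, 0.1]
width: 0.0007
grasp_force: 0.0
```

Emit:
{"op": "apply_moves", "data": {
  "commands": [
    {"hand":1,"tx":0,"ty":0,"tz":0,"rx":0,"ry":0,"rz":-0.145},
    {"hand":1,"tx":0,"ty":0,"tz":0,"rx":0,"ry":0,"rz":-0.145},
    {"hand":1,"tx":0,"ty":0,"tz":0,"rx":0,"ry":0,"rz":-0.145},
    {"hand":1,"tx":0,"ty":0,"tz":0,"rx":0,"ry":0,"rz":-0.08},
    {"hand":1,"tx":0,"ty":0,"tz":0,"rx":0,"ry":0,"rz":0}
  ]
}}

```text
clock: 6.45
ee_pos: [0.4601, 0.0733, 0.1864]
orientation: [-3.141, -0.003, -1.83]
force: [0.1, 0.5, -0.3]
width: 0.0005
grasp_force: 0.0
```

Emit:
{"op": "apply_moves", "data": {
  "commands": [
    {"hand":1,"tx":0,"ty":0.3,"tz":-4,"rx":0,"ry":0,"rz":0},
    {"hand":1,"tx":0,"ty":0,"tz":-4,"rx":0,"ry":0,"rz":0},
    {"hand":1,"tx":0,"ty":0,"tz":-2,"rx":0,"ry":0,"rz":0},
    {"hand":1,"tx":0,"ty":0,"tz":-1.5,"rx":0,"ry":0,"rz":0},
    {"hand":1,"tx":0,"ty":0,"tz":0,"rx":0,"ry":0,"rz":0}
  ]
}}

```text
clock: 6.95
ee_pos: [0.46, 0.0749, 0.0731]
orientation: [3.139, 0.001, -1.827]
force: [0.0, -1.4, 0.3]
width: 0.0003
grasp_force: 0.0
```

Run:
```python
import numpy as np
A=np.array([.5065,.1247]);prev=None
for t in [-1.83]+list(np.arange(-1.69,.45,.14)):
    u=np.array([np.cos(t),np.sin(t)]);P=A+.058*u+.0205*np.array([u[1],-u[0]])
    print(round(t,2),P.round(4),None if prev is None else ((P-prev)*100).round(2));prev=P
```

```text
-1.83 [0.4718 0.0739] None
-1.69 [0.4792 0.0695] [ 0.74 -0.43]
-1.55 [0.4872 0.0663] [ 0.8  -0.33]
-1.41 [0.4956 0.0642] [ 0.83 -0.21]
-1.27 [0.5041 0.0632] [ 0.86 -0.09]
-1.13 [0.5127 0.0635] [0.86 0.03]
-0.99 [0.5212 0.065 ] [0.85 0.15]
-0.85 [0.5294 0.0676] [0.82 0.26]
-0.71 [0.5371 0.0713] [0.77 0.38]
-0.57 [0.5443 0.0761] [0.71 0.48]
-0.43 [0.5507 0.0819] [0.64 0.57]
-0.29 [0.5562 0.0885] [0.55 0.66]
-0.15 [0.5608 0.0958] [0.46 0.73]
-0.01 [0.5643 0.1036] [0.35 0.79]
0.13 [0.5667 0.1119] [0.24 0.83]
0.27 [0.5679 0.1204] [0.12 0.85]
0.41 [0.5679 0.129 ] [-0.    0.86]
```

Emit:
{"op": "apply_moves", "data": {
  "commands": [
    {"hand":1,"tx":1.2,"ty":-0.1,"tz":0,"rx":0,"ry":0,"rz":0},
    {"hand":1,"tx":0.74,"ty":-0.43,"tz":0,"rx":0,"ry":0,"rz":0.14},
    {"hand":1,"tx":0.8,"ty":-0.33,"tz":0,"rx":0,"ry":0,"rz":0.14},
    {"hand":1,"tx":0.83,"ty":-0.21,"tz":0,"rx":0,"ry":0,"rz":0.14},
    {"hand":1,"tx":0.86,"ty":-0.09,"tz":0,"rx":0,"ry":0,"rz":0.14}
  ]
}}

```text
clock: 7.45
ee_pos: [0.5019, 0.0636, 0.0744]
orientation: [3.135, 0.002, -1.259]
force: [-5.2, -0.4, -1.4]
width: 0.0005
grasp_force: 2.1
```

Emit:
{"op": "apply_moves", "data": {
  "commands": [
    {"hand":1,"tx":0.86,"ty":0.03,"tz":0,"rx":0,"ry":0,"rz":0.14},
    {"hand":1,"tx":0.85,"ty":0.15,"tz":0,"rx":0,"ry":0,"rz":0.14},
    {"hand":1,"tx":0.82,"ty":0.26,"tz":0,"rx":0,"ry":0,"rz":0.14},
    {"hand":1,"tx":0.77,"ty":0.38,"tz":0,"rx":0,"ry":0,"rz":0.14},
    {"hand":1,"tx":0.71,"ty":0.48,"tz":0,"rx":0,"ry":0,"rz":0.14}
  ]
}}

```text
clock: 7.95
ee_pos: [0.5427, 0.075, 0.0744]
orientation: [3.136, 0.002, -0.561]
force: [-3.8, -3.0, -1.7]
width: 0.0001
grasp_force: 2.1
```

Contact is good at about 5 N, so I'll continue the arc.

Emit:
{"op": "apply_moves", "data": {
  "commands": [
    {"hand":1,"tx":0.64,"ty":0.57,"tz":0,"rx":0,"ry":0,"rz":0.14},
    {"hand":1,"tx":0.55,"ty":0.66,"tz":0,"rx":0,"ry":0,"rz":0.14},
    {"hand":1,"tx":0.46,"ty":0.73,"tz":0,"rx":0,"ry":0,"rz":0.14},
    {"hand":1,"tx":0.35,"ty":0.79,"tz":0,"rx":0,"ry":0,"rz":0.14},
    {"hand":1,"tx":0.24,"ty":0.83,"tz":0,"rx":0,"ry":0,"rz":0.14}
  ]
}}

```text
clock: 8.45
ee_pos: [0.5667, 0.1096, 0.0745]
orientation: [3.135, 0.002, 0.139]
force: [-0.4, -4.5, -2.7]
width: 0.0006
grasp_force: 2.1
```

Emit:
{"op": "apply_moves", "data": {
  "commands": [
    {"hand":1,"tx":0.1,"ty":0.5,"tz":0,"rx":0,"ry":0,"rz":0.1},
    {"hand":1,"tx":0.04,"ty":0.5,"tz":0,"rx":0,"ry":0,"rz":0.08},
    {"hand":1,"tx":0,"ty":0.3,"tz":0,"rx":0,"ry":0,"rz":0.04},
    {"hand":1,"tx":0,"ty":0,"tz":0,"rx":0,"ry":0,"rz":0}
  ]
}}

```text
clock: 8.85
ee_pos: [0.5686, 0.1235, 0.0746]
orientation: [3.137, 0.001, 0.354]
force: [1.5, -5.1, -0.8]
width: 0.0006
grasp_force: 2.5
```

Emit:
{"op": "apply_moves", "data": {
  "commands": [
    {"hand":1,"tx":0,"ty":0.25,"tz":0,"rx":0,"ry":0,"rz":0},
    {"hand":1,"tx":0,"ty":0.25,"tz":0,"rx":0,"ry":0,"rz":0},
    {"hand":1,"tx":0,"ty":0,"tz":0,"rx":0,"ry":0,"rz":0}
  ]
}}

```text
clock: 9.15
ee_pos: [0.5685, 0.1237, 0.0746]
orientation: [3.132, 0.004, 0.349]
force: [0.1, -12.9, -0.1]
width: 0.0005
grasp_force: 6.1
```

It moved 0.2 mm and the force rose to 13 N, so the wheel is at its stop. I'll give one more small push, then back off and check.

Emit:
{"op": "apply_moves", "data": {
  "commands": [
    {"hand":1,"tx":0,"ty":0.3,"tz":0,"rx":0,"ry":0,"rz":0},
    {"hand":1,"tx":0,"ty":0,"tz":0,"rx":0,"ry":0,"rz":0}
  ]
}}

```text
clock: 9.35
ee_pos: [0.5684, 0.1238, 0.0746]
orientation: [3.128, 0.006, 0.347]
force: [0.5, -17.5, 2.3]
width: 0.0004
grasp_force: 8.3
```

Emit:
{"op": "apply_moves", "data": {
  "commands": [
    {"hand":1,"tx":0.3,"ty":-1.6,"tz":0,"rx":0,"ry":0,"rz":0},
    {"hand":1,"tx":0,"ty":-1,"tz":1,"rx":0,"ry":0,"rz":0},
    {"hand":1,"tx":-1,"ty":0,"tz":4,"rx":0,"ry":0,"rz":0},
    {"hand":1,"tx":-3,"ty":0,"tz":3.5,"rx":0,"ry":0,"rz":0},
    {"hand":1,"tx":-4,"ty":0.5,"tz":2.7,"rx":0,"ry":0,"rz":0}
  ]
}}

```text
clock: 9.85
ee_pos: [0.4929, 0.1136, 0.1888]
orientation: [3.14, -0.006, 0.353]
force: [0.3, 1.0, -0.3]
width: 0.0007
grasp_force: 0.0
```

Emit:
{"op": "apply_moves", "data": {
  "commands": [
    {"hand":1,"tx":-2,"ty":0.5,"tz":0,"rx":0,"ry":0,"rz":0},
    {"hand":1,"tx":0,"ty":0,"tz":0,"rx":0,"ry":0,"rz":0},
    {"hand":1,"tx":0,"ty":0,"tz":0,"rx":0,"ry":0,"rz":0}
  ]
}}

```text
clock: 10.15
ee_pos: [0.4723, 0.1191, 0.1869]
orientation: [3.141, -0.002, 0.356]
force: [0.4, -0.9, 0.0]
width: 0.0006
grasp_force: 0.0
```

```bash
python3 wheel.py pics/w8.png; python3 arm.py pics/w9.png
```

```text
10.15 [0.472254   0.11914574 0.18687497] [ 3.14054677e+00 -2.32594768e-03  3.55831881e-01] [-0.36  0.61  0.03  2.05 -0.03  0.48 -1.52] [ 0.35296368 -0.89394146  0.03689148]
hub [0.5065 0.1245] 0.01891455613076687
red 951 [0.5521 0.1411] ang 0.35 rmax 0.0778
green 858 [0.4903 0.1707] ang 1.909 rmax 0.0784
green 838 [0.5225 0.0797] ang -1.228 rmax 0.077
green 664 [0.4624 0.1091] ang -2.807 rmax 0.0761
reddot 203 [0.4877 0.062 ] ang -1.863 rmax 0.0737
10.2 [0.47277389 0.11884571 0.1864331 ] [ 3.14027604e+00 -2.12755071e-03  3.54960225e-01] [-0.60789703  0.55147732  0.87398788]
arm 1131 [ 0.5375 -0.115   0.0776] top [ 0.5375 -0.115   0.0776]
   circ 0.5476 -0.1144 0.04
   dir 0.12734188 ((544.6735229492188, -108.94564819335938), (77.52424621582031, 37.30244827270508), 28.120941162109375)
dot 0
yel 0
red 0
blue 1017 [ 0.5687 -0.0102  0.0642] top [ 0.5687 -0.0123  0.0717]
   circ 0.5684 -0.0124 0.017
```

```bash
python3 -c "
from cell import robot; print(robot.close_job())"
```

```text
the job is handed in; nothing more can be done
None
```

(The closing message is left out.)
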